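# Scoop ball knobs from the picking bin into the sorting tray

### The job

Empty the picking bin: take the scoop from its mat, scoop up the ball knobs and tip them into the sorting tray, until all five lie in the tray. Handle the balls only with the scoop, never with the fingers, and leave the other things on the bench alone. Finish by setting the scoop back flat on its mat, the right way up, and letting go.

Things in the scene. Friction and masses are not known exactly. Their poses are not given: they have to be found in the camera images.
- scoop: hand scoop, 178 mm long, 0.22 kg, standing flat on the mat. Origin: centre of its pan's underside; x to the open front lip, z up. Aluminium pan x -40 to +40 mm, 90 mm wide (84 inside), floor 1.6 mm; side walls 30 mm high from x -40 to +22, back wall 36 mm high. Black handle with flat sides, 18 mm thick across y, 26 deep, rising backwards at 40 degrees from (-36, 0, 18) to (-134, 0, 100) mm
- scoop_grip (a point): middle of the scoop's handle, at (-86, 0, 61) mm of scoop: the place to grip, fingers closing across y (18 mm)
- scoop_lip (a point): middle of the scoop's front lip, on its underside, at (40, 0, 0) mm of scoop
- bin: grey open picking bin, fixed; z up, x from its low front to its high back, origin under its floor's middle. Inside: flat floor x -120 to +82 mm, y -53 to +53 mm, 4 mm thick; then the back slopes up at 68 degrees to x +103, 55 mm high. Walls 4 mm thick; front wall 20 mm high, sides 20 mm to x -65, rising to 55 mm from x -30 on. The balls start at x above -15 mm; the front part is empty
- bin_in (a point): on the bin's inner floor, 4 mm above the origin of bin
- tray: aluminium open sorting tray, fixed to the bench; origin: centre of its underside. Outside 160 mm (x) by 150 mm (y) by 40 mm high, walls and floor 4 mm thick. It starts empty, left or right of the bin
- mat: black rubber mat, 260 mm (x) by 170 mm (y), 4 mm thick, fixed to the bench; origin: centre of its underside. The scoop's place, on the other side of the bin from the tray
- ball0: black plastic ball knob, 26 mm across, 14 g; origin: its centre. All five are alike and lie loose in the bin; its axes turn with it as it rolls
- ball1: black plastic ball knob, 26 mm across, 14 g; origin: its centre. All five are alike and lie loose in the bin; its axes turn with it as it rolls
- ball2: black plastic ball knob, 26 mm across, 14 g; origin: its centre. All five are alike and lie loose in the bin; its axes turn with it as it rolls
- ball3: black plastic ball knob, 26 mm across, 14 g; origin: its centre. All five are alike and lie loose in the bin; its axes turn with it as it rolls
- ball4: black plastic ball knob, 26 mm across, 14 g; origin: its centre. All five are alike and lie loose in the bin; its axes turn with it as it rolls
- driver: screwdriver, 190 mm long, lying beyond the bin; bystander, loose; origin: about the middle of its underside
- wrench: open-ended steel wrench, 190 mm long, lying in front of the bin; bystander, loose; origin: about the middle of its underside
- tape: ring of black tape, 90 mm across, 22 mm high; bystander, loose; origin: about the middle of its underside
- motor: bare electric motor, about 75 mm long, 74 mm high, lying on its foot; bystander, loose; origin: about the middle of its underside
- can: spray can, 60 mm across, 155 mm high, standing; bystander, loose; origin: about the middle of its underside
- mug: white mug, 76 mm across, 85 mm high; bystander, loose; origin: about the middle of its underside
There are look-alikes about, which are no part of the job. Of the things like the scoop, leave any that is yellow; of the rest the larger one is meant.

How it is judged:
By the outcome, as a careful person would: the job done as asked, in the order asked, and still so for the second after the job is handed in, with the robot touching nothing.
It also fails if it takes over 54 s, if anything falls off the work surface, if the arm or the gripper's body presses on something with over 40 N, if the wrist force passes 120 N, or if a joint passes its speed limit or range.

### The arm

A 7-joint arm with a two-finger parallel gripper is mounted at the origin on the work surface. World frame = base frame: x ahead of the robot, y to its left, z up, the work surface at z = 0. Lengths are in m, angles in rad, forces in N, time in s.
With the tool pointing down it reaches from about 0.4 to 0.85 m from the base axis. Payload 10.4 kg.
Tool frame: the origin (TCP) lies between the finger pads; the fingertips stand ahead of it and the grasp point (between the pads) lies 5 mm behind it (manip.tip_extent is the z of the fingertips in the tool frame, in m); z points along the fingers, y is the line along which they close (so a half turn about z gives the same grasp; the last joint's range is limited). The gripper opens to 85 mm and grips with 20 to 120 N. Pads are 22 mm wide; open, the fingers measure 114 mm over their backs; the gripper's body (76 mm by 85 mm) begins 54 mm behind the grasp point. The pads swing forward as they close: fully open they stand 13 mm farther back than shut.
Start: joints at [1.254, 0.332, -0.065, 1.46, 0.022, 1.35, -0.088], TCP at [0.181, -0.598, 0.222] pointing down, gripper open.
Joint ranges: [-2.6, 2.6], [-0.5, 2.12], [-1.47, 1.34], [0.16, 2.42], [-1.27, 4.41], [0.06, 2.06], [-2.6, 2.6]. Speed limits (rad/s): [2.22, 2.22, 2.79, 2.79, 3.14, 3.14, 3.14].

### API

Orientations are given as a unit quaternion [x, y, z, w].
In Python, from workcell import status, viewer, manip gives the robot as it stands.
- The arm moves only by the tool play_rows, never from a script. Its argument "plan" is one flat list of numbers, 7 for each row, row after row: the turn, a rotation vector about the tool's x, y, z in degrees, then the shift along the tool's x, y, z in m, then the opening, from 0 (shut) to 1 (fully open). In form: [ax, ay, az, dx, dy, dz, grip, ax, ay, az, dx, dy, dz, grip, ...]. A call has 1 to 20 rows; each row is the pose to reach, as a shift and turn from the pose commanded when the call began, along the tool's axes at that moment; what a row does not reach only later rows make up. A row lasts 1/8 s, in which the tool goes at most 62.5 mm and 10.7 degrees, less where a joint would pass 70% of its speed; a pose out of reach is approached as far as the arm can. A call with a gripper value outside its range is refused whole. The fingers move at their own pace and stop on an object; "squeeze" is the grip in N (left out, the last holds). Time passes only in rows, so rows that repeat a pose let the fingers close. It gives the time, the measured TCP pose, the force, the opening and the grip force at its end, in the units of the state.
- status.get_obs(): the state, without advancing time (a new reading comes with each control period).
- viewer.camera(name): name is "side" or "top"; returns the picture (400x640x3 uint8, red, green, blue); there is no depth.
- viewer.camera_model(name): a dict with "fx", "fy", "cx", "cy" (pixels), "R" (3x3) and "t" (3): a world point X has camera coordinates R X + t. Camera axes: x right, y down, z forward; pixel columns grow to the right and rows downward; lengths in m; the calibration is good to about 2 mm. A picture is of the moment at which its call begins. camera_model takes no time and is no camera call.
- manip.hand_in(): hands the job in; it is judged then, once.
The state is a dict: "clock": time; "joint_pos": joint angles; "joint_velocities": joint speeds; "tau": joint torques, N m; "position": TCP position; "ee_rot": TCP orientation; "ft_force": force on the tool from outside, world axes, zero at the start; "torque": the same for the moment, N m; "grip_width": opening from 0.0 (shut) to 1.0 (fully open); "grasp_force": force on a finger pad.
Only numpy, scipy, OpenCV 4.12 (cv2) and the standard library are available. Lean on these libraries where they do the work, as an engineer would, in place of code of your own. Each camera call takes 0.05 s, during which the arm holds its last target. There are 200 camera calls.

## Working session

There is one attempt and no reset: what is moved stays moved. The work goes in short steps, Python scripts to look and compute and a tool call to move; the robot and the scene stay as the last step left them, time stands still between calls to the robot, and variables do not carry over. Pictures are saved under pics/ and viewed, at most 12 in all, crops included, and the job is handed in when it is done.

Besides the shell and the picture viewer there is one more tool, called after "Request:" in YAML: its name, and indented under it one key for each argument. play_rows: Moves the arm, as the interface text tells. Its arguments: {"type":"object","properties":{"plan":{"type":"array","items":{"type":"number"}},"squeeze":{"type":"number"}},"required":["plan"]}

```bash
mkdir -p pics; ls; python3 - <<'E'
from workcell import status, viewer, manip
import cv2
for n in ("top","side"):
    cv2.imwrite(f"pics/{n}0.png",viewer.camera(n)[:,:,::-1]); m=viewer.camera_model(n); print(n,m)
o=status.get_obs(); print(o["clock"],o["position"],o["ee_rot"],o["grip_width"],manip.tip_extent)
E
```

```text
pics
top {'fx': 466.09257940092897, 'fy': 466.09257940092897, 'cx': 318.1965561598601, 'cy': 199.74630186341793, 'R': array([[-0.02132493, -0.99971444,  0.01078346],
       [-0.99476726,  0.02013899, -0.10016246],
       [ 0.09991669, -0.01286299, -0.99491266]]), 't': array([0.01040495, 0.47717838, 1.54252872])}
side {'fx': 482.8986420354019, 'fy': 482.8986420354019, 'cx': 321.91464729756257, 'cy': 198.96112144094354, 'R': array([[ 0.81289985, -0.58240136,  0.00157936],
       [-0.34305166, -0.48101002, -0.80681158],
       [ 0.47064785,  0.65531521, -0.59080672]]), 't': array([-0.36385007,  0.21471414,  1.67953094])}
0.1 [ 0.18087957 -0.59789886  0.22120676] [ 9.89229481e-01  1.46371585e-01 -1.25953053e-04 -6.13711744e-04] 1.003087564489355 0.014
```

View pics/top0.png

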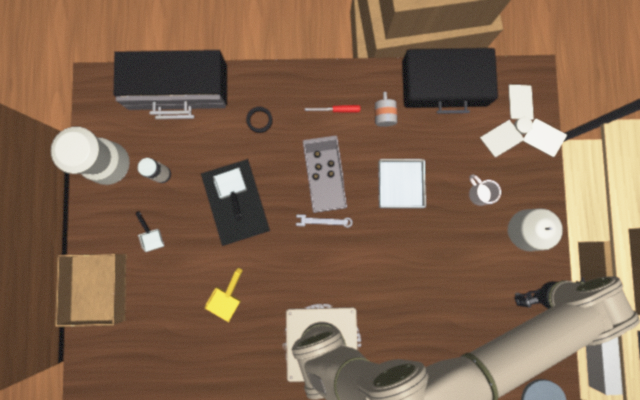

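View pics/side0.png

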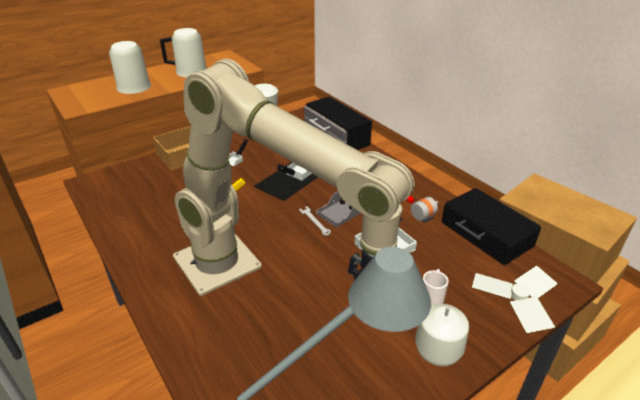

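Scoop candidates in the top view are the one on the mat at (230,182), a smaller silver one at (150,238) and a yellow one at (223,303). The larger non-yellow scoop is the one on the mat. The balls are at about (318,165) in the bin and the tray is at (402,183).

```bash
cat > h.py <<'E'
from workcell import status, viewer, manip
import cv2, numpy as np
from scipy.spatial.transform import Rotation as Ro
def ray(n,uv,z):
    m=viewer.camera_model(n); R,t=np.array(m["R"]),np.array(m["t"])
    d=R.T@np.array([(uv[0]-m["cx"])/m["fx"],(uv[1]-m["cy"])/m["fy"],1]); c=-R.T@t
    return c+d*(z-c[2])/d[2]
def proj(n,X):
    m=viewer.camera_model(n); p=np.array(m["R"])@np.array(X)+m["t"]
    return np.array([m["fx"]*p[0]/p[2]+m["cx"],m["fy"]*p[1]/p[2]+m["cy"]])
E
python3 - <<'E'
from h import *
im=cv2.imread("pics/top0.png"); hsv=cv2.cvtColor(im,cv2.COLOR_BGR2HSV)
def show(name,mask,roi,z):
    x0,y0,x1,y1=roi; mm=np.zeros(mask.shape,np.uint8); mm[y0:y1,x0:x1]=mask[y0:y1,x0:x1]
    cs,_=cv2.findContours(mm,0,2); 
    for c in sorted(cs,key=cv2.contourArea)[::-1][:(6 if name=='balls' else 1)]:
        if cv2.contourArea(c)<8: continue
        r=cv2.minAreaRect(c); b=cv2.boxPoints(r); M=cv2.moments(c); ce=(M['m10']/M['m00'],M['m01']/M['m00'])
        W=np.array([ray("top",p,z) for p in b])
        print(name,np.round(ce,1),cv2.contourArea(c),'cen',ray("top",r[0],z).round(4),'mom',ray("top",ce,z).round(4),'corners',W[:,:2].round(3).tolist(),'sizes',np.linalg.norm(W[0]-W[1]).round(3),np.linalg.norm(W[1]-W[2]).round(3))
V=hsv[...,2];S=hsv[...,1]
dark=((V<45)*255).astype(np.uint8)
show('mat',dark,(195,150,275,250),.004)
br=((V>130)&(S<90)).astype(np.uint8)*255
show('pan',br,(205,160,255,205),.03)
show('tray',br,(370,150,435,215),.04)
grey=((S<70)&(V>60)).astype(np.uint8)*255
show('bin',cv2.morphologyEx(grey,cv2.MORPH_CLOSE,np.ones((9,9))),(295,130,355,213),.03)
show('balls',dark,(308,145,342,185),.017)
a=cv2.resize(im[150:250,195:275],None,fx=5,fy=5,interpolation=cv2.INTER_CUBIC); b=cv2.resize(im[130:230,290:360],None,fx=5,fy=5,interpolation=cv2.INTER_CUBIC)
cv2.imwrite("pics/crop1.png",np.hstack([a,b]))
E
```

```text
mat [235.  204.4] 128.0 cen [0.4695 0.283  0.004 ] mom [0.4693 0.2829 0.004 ] corners [[0.499, 0.311], [0.51, 0.279], [0.44, 0.255], [0.43, 0.287]] sizes 0.034 0.073
pan [229.  182.4] 604.0 cen [0.5402 0.2987 0.03  ] mom [0.5411 0.2983 0.03  ] corners [[0.564, 0.356], [0.592, 0.266], [0.517, 0.241], [0.488, 0.331]] sizes 0.095 0.08
tray [402.4 182.6] 2221.5 cen [ 0.5279 -0.2825  0.04  ] mom [ 0.5276 -0.2821  0.04  ] corners [[0.613, -0.207], [0.609, -0.365], [0.444, -0.358], [0.447, -0.201]] sizes 0.158 0.165
bin [324.7 174.2] 2526.0 cen [ 0.5582 -0.0238  0.03  ] mom [ 0.5627 -0.0231  0.03  ] corners [[0.683, 0.051], [0.698, -0.069], [0.435, -0.098], [0.421, 0.02]] sizes 0.121 0.264
```

View pics/crop1.png

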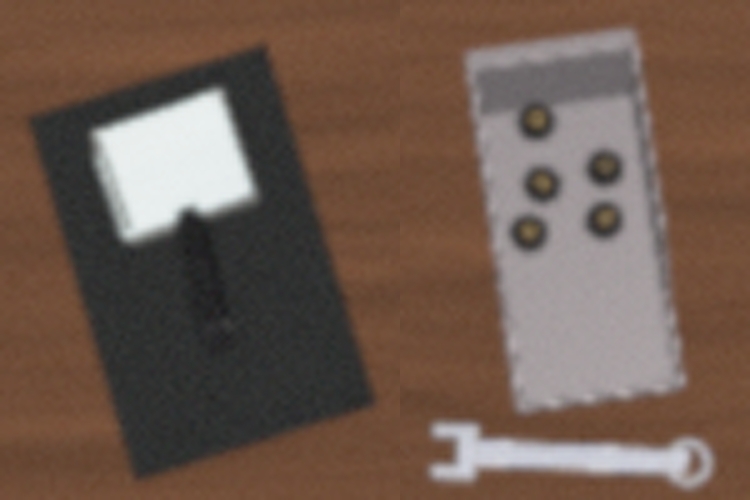

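The crop shows the scoop flat on the mat with its lip toward +x: front corners at crop (92,130) and (220,88), handle end near (220,340). The bin's high back is at the top, and the five balls are at crop (536,120), (541,184), (529,232), (604,167) and (604,219).

```bash
python3 - <<'E'
from h import *
def A(p): return (195+p[0]/5-.4,150+p[1]/5-.4)
def B(p): return (290+(p[0]-400)/5-.4,130+p[1]/5-.4)
def fit(name,px,model):
    W=np.array([ray("top",p,m[2]) for p,m in zip(px,model)])[:,:2]; M=np.array(model)[:,:2]
    r,_=Ro.align_vectors(np.c_[W-W.mean(0),np.zeros(len(W))],np.c_[M-M.mean(0),np.zeros(len(M))])
    yaw=r.as_euler('zyx')[0]; c,s=np.cos(yaw),np.sin(yaw); Rm=np.array([[c,-s],[s,c]])
    t=W.mean(0)-Rm@M.mean(0); print(name,t.round(4),'yaw',np.degrees(yaw).round(1),'res',(W-(M@Rm.T+t)).round(4).tolist()); return t,Rm,yaw
fit('mat',[A(p) for p in [(30,118),(266,46),(374,402),(136,478)]],[(.13,.085,.004),(.13,-.085,.004),(-.13,-.085,.004),(-.13,.085,.004)])
t,Rm,y=fit('scoop',[A(p) for p in [(92,130),(220,88),(257,200),(126,243)]],[(.04,.045,.006),(.04,-.045,.006),(-.04,-.045,.04),(-.04,.045,.04)])
print('grip',t+Rm@[-.086,0])
for q in [(-.134,0,.11),(-.086,0,.07),(.04,0,.005)]: 
    w=t+Rm@q[:2]; u=proj("top",[*w,q[2]]); print(q,(u-[195,150]+.4)*5)
tb,Rb,yb=fit('bin',[B(p) for p in [(515,412),(686,385),(632,30),(468,50)]],[(-.124,.057,.02),(-.124,-.057,.02),(.107,-.057,.055),(.107,.057,.055)])
for p in [(536,120),(541,184),(529,232),(604,167),(604,219)]: 
    w=ray("top",B(p),.017); print('ball',w.round(4),(Rb.T@(w[:2]-tb)).round(4))
E
```

```text
mat [0.479  0.2833] yaw 16.3 res [[-0.0014, -0.0016], [-0.0024, 0.0004], [0.0019, 0.002], [0.0019, -0.0007]]
scoop [0.5418 0.2986] yaw 18.5 res [[0.0036, 0.0031], [0.0023, 0.0012], [-0.0038, -0.003], [-0.0021, -0.0013]]
grip [0.46029355 0.27119856]
(-0.134, 0, 0.11) [217.04887635 343.71155598]
(-0.086, 0, 0.07) [203.10180812 278.01898087]
(0.04, 0, 0.005) [159.51383633 113.41957953]
bin [ 0.572  -0.0219] yaw 7.0 res [[-0.0053, 0.0006], [-0.0034, -0.0017], [0.0032, 0.0022], [0.0055, -0.0011]]
ball [0.6362 0.0018 0.017 ] [0.0666 0.0157]
ball [ 0.5919 -0.0007  0.017 ] [0.0224 0.0186]
ball [0.5591 0.0082 0.017 ] [-0.0091  0.0314]
ball [ 0.6028 -0.0438  0.017 ] [ 0.0279 -0.0255]
ball [ 0.567 -0.043  0.017] [-0.0075 -0.0203]
```

```bash
cat >> h.py <<'E'
TH=np.radians(10); c,s=np.cos(TH),np.sin(TH)
RT=np.array([[c,0,-s],[0,-1,0],[-s,0,-c]]); PT=np.array([-.086,0,.061])+.005*RT[:,2]   # tool in scoop
def scoop(p,yaw,pitch):      # scoop pose -> TCP pose; pitch = lip up, deg
    R=Ro.from_euler('ZY',[yaw,-pitch],degrees=True).as_matrix(); return np.array(p)+R@PT, R@RT
def piv(lip,yaw,pitch,q):    # scoop origin so that scoop point q sits at world point
    R=Ro.from_euler('ZY',[yaw,-pitch],degrees=True).as_matrix(); return np.array(lip)-R@np.array(q)
def rel(poses):
    o=status.get_obs(); R0=Ro.from_quat(o["ee_rot"]).as_matrix(); p0=np.array(o["position"])
    print('t',o["clock"],'now',p0.round(4),'w',o["grip_width"],'g',o["grasp_force"])
    for p,R in poses:
        print(np.degrees(Ro.from_matrix(R0.T@R).as_rotvec()).round(1).tolist(),(R0.T@(p-p0)).round(4).tolist(),'| tcp',np.round(p,3))
def inhand():                # scoop pose implied by the measured tool
    o=status.get_obs(); R=Ro.from_quat(o["ee_rot"]).as_matrix()@RT.T; p=np.array(o["position"])-R@PT
    return p,Ro.from_matrix(R).as_euler('ZYX',degrees=True)
E
python3 - <<'E'
from h import *
g=scoop([.5418,.2986,.004],18,0); up=(g[0]+[0,0,.10],g[1]); w=(np.array([.48,-.25,.30]),g[1])
rel([w,up,g])
E
```

```text
t 0.1 now [ 0.1809 -0.5979  0.2212] w 1.003087564489355 g 0.0
[-0.2, -10.0, -1.2] [0.387, -0.2465, -0.0785] | tcp [ 0.48 -0.25  0.3 ]
[-0.2, -10.0, -1.2] [0.5182, -0.7517, 0.062] | tcp [0.459 0.272 0.16 ]
[-0.2, -10.0, -1.2] [0.5182, -0.7516, 0.162] | tcp [0.459 0.272 0.06 ]
```

Request:
play_rows:
  plan: [0,0,-1,0.387,-0.246,-0.078,1,0,0,-1,0.387,-0.246,-0.078,1,0,0,-1,0.387,-0.246,-0.078,1,0,0,-1,0.387,-0.246,-0.078,1,0,-10,-1,0.387,-0.246,-0.078,1,0,-10,-1,0.387,-0.246,-0.078,1,0,-10,-1,0.387,-0.246,-0.078,1,0,-10,-1,0.518,-0.752,0.0,1,0,-10,-1,0.518,-0.752,0.0,1,0,-10,-1,0.518,-0.752,0.0,1,0,-10,-1,0.518,-0.752,0.0,1,0,-10,-1,0.518,-0.752,0.0,1,0,-10,-1,0.518,-0.752,0.0,1,0,-10,-1,0.518,-0.752,0.062,1,0,-10,-1,0.518,-0.752,0.062,1,0,-10,-1,0.518,-0.752,0.062,1,0,-10,-1,0.518,-0.752,0.062,1,0,-10,-1,0.518,-0.752,0.062,1]
  squeeze: 90

```text
clock: 2.35
position: [0.459, 0.2712, 0.1596]
ee_rot: [0.984, 0.155, -0.087, 0.013]
ft_force: [1.0, 0.3, -0.2]
grip_width: 1.001
grasp_force: 0.0
```

```bash
python3 - <<'E'
from h import *
g=scoop([.5418,.2986,.004],18,0); rel([g])
im=viewer.camera("side")[:,:,::-1]; u=proj("side",g[0]).astype(int); print(u)
cv2.imwrite("pics/pre.png",cv2.resize(im[u[1]-60:u[1]+60,u[0]-75:u[0]+75],None,fx=4,fy=4,interpolation=cv2.INTER_CUBIC))
E
```

```text
t 2.35 now [0.459  0.2712 0.1596] w 1.0010451235464004 g 0.0
[-0.1, 0.1, -0.1] [0.0177, -0.0003, 0.0979] | tcp [0.459 0.272 0.06 ]
[286 170]
```

View pics/pre.png

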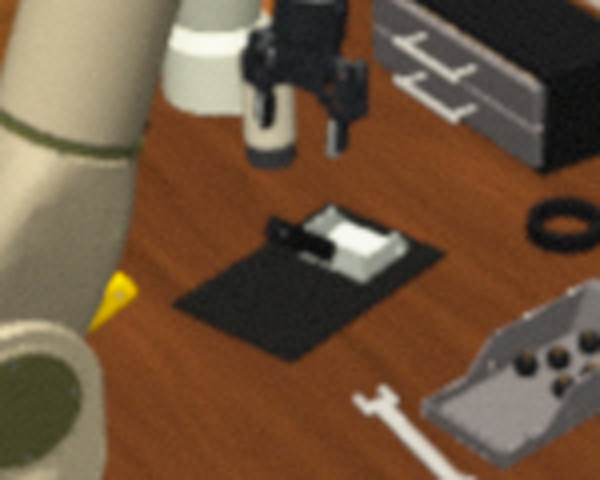

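The open fingers, at crop (265,110) and (338,140), straddle the line above the handle at (300,237). I'll descend and grip.

Request:
play_rows:
  plan: [0,0,0,0.009,0,0.05,1,0,0,0,0.018,0,0.098,1,0,0,0,0.018,0,0.098,1,0,0,0,0.018,0,0.098,0,0,0,0,0.018,0,0.098,0,0,0,0,0.018,0,0.098,0,0,0,0,0.018,0,0.098,0,0,0,0,0.018,0,0.098,0,0,0,0,0.018,0,0.098,0,0,0,0,0.018,0,0.098,0]
  squeeze: 90

```text
clock: 3.65
position: [0.4597, 0.2721, 0.0609]
ee_rot: [0.984, 0.155, -0.086, 0.013]
ft_force: [-1.6, -1.6, 6.0]
grip_width: 0.173
grasp_force: 88.4
```

```bash
python3 - <<'E'
from h import *
p,e=inhand(); print(p,e)
B=Ro.from_euler('z',7,degrees=True).as_matrix(); b=np.array([.572,-.0219,0])
up=scoop(p+[0,0,.13],18,0)
L=lambda x,z:B@[x,0,z]+b
P=lambda x,z,pi:scoop(piv(L(x,z),7,pi,[.04,0,0]),7,pi)
rel([up,P(-.028,.13,-3),P(-.028,.005,-3)])
E
```

```text
[0.54236164 0.29877452 0.00485922] [ 1.78418144e+01 -1.24029080e-02  7.71721588e-02]
t 3.65 now [0.4597 0.2721 0.0609] w 0.1734671975141118 g 88.37422013282776
[-0.1, -0.0, -0.1] [-0.0225, -0.0, -0.1281] | tcp [0.46  0.272 0.191]
[2.1, -3.0, 10.6] [-0.1531, 0.2855, -0.1072] | tcp [ 0.421 -0.04   0.193]
[2.1, -3.0, 10.6] [-0.1314, 0.2857, 0.0159] | tcp [ 0.421 -0.04   0.068]
```

Request:
play_rows:
  plan: [0,0,0,-0.011,0,-0.06,0,0,0,0,-0.022,0,-0.128,0,2,-3,10.5,-0.153,0.285,-0.107,0,2,-3,10.5,-0.153,0.285,-0.107,0,2,-3,10.5,-0.153,0.285,-0.107,0,2,-3,10.5,-0.153,0.285,-0.107,0,2,-3,10.5,-0.153,0.285,-0.107,0,2,-3,10.5,-0.153,0.285,-0.107,0,2,-3,10.5,-0.153,0.285,-0.107,0,2,-3,10.5,-0.153,0.285,-0.107,0]

```text
clock: 4.9
position: [0.4214, -0.0387, 0.1917]
ee_rot: [0.992, 0.063, -0.113, 0.007]
ft_force: [-0.4, 0.8, -1.6]
grip_width: 0.174
grasp_force: 88.7
```

```bash
python3 - <<'E'
from h import *
p,e=inhand(); print(p,e)
R=Ro.from_euler('ZYX',e,degrees=True).as_matrix()
a=[]
for n in("top","side"):
    im=viewer.camera(n)[:,:,::-1].copy(); u=proj(n,p)
    for q in [(.04,.045,0),(.04,-.045,0),(-.04,.045,.036),(-.04,-.045,.036)]:
        v=proj(n,p+R@q); print(n,v.round(1)); 
    x,y=u.astype(int); cr=cv2.resize(im[y-50:y+50,x-50:x+50],None,fx=4,fy=4,interpolation=cv2.INTER_CUBIC)
    for q in [(.04,.045,0),(.04,-.045,0),(-.04,.045,.036),(-.04,-.045,.036)]:
        v=(proj(n,p+R@q)-[x-50,y-50]+.4)*4; cv2.circle(cr,tuple(v.astype(int)),3,(0,0,255),1)
    a.append(cr)
cv2.imwrite("pics/held.png",np.hstack(a))
E
```

```text
[ 0.50449124 -0.02806912  0.13114328] [ 7.28073066  3.00980792 -0.02439694]
top [311.4 177.2]
top [339.7 173.1]
top [315.1 200.4]
top [344.3 196. ]
side [337.8 177.2]
side [354.5 186.9]
side [323.1 176.1]
side [340.  186.1]
```

View pics/held.png

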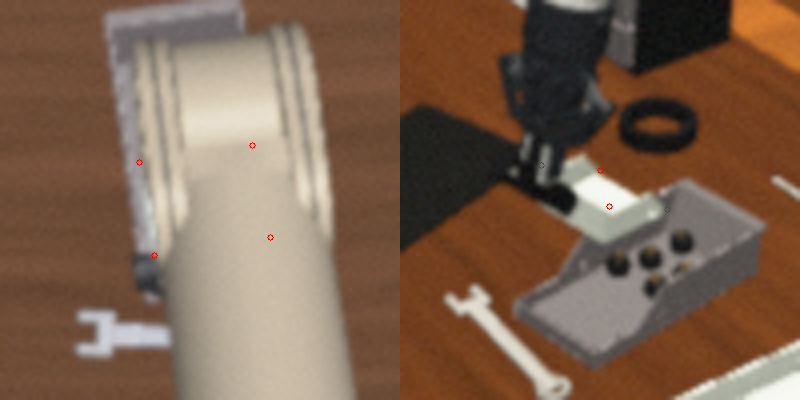

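The top view is hidden by the forearm. In the side view the pan's lowest corner is near (603,242) and its lip near (658,213), each within about 10 crop px (5 mm) of prediction, so the grasp is true. I'll lower it into the empty front of the bin and feel for the floor.

```bash
cat >> h.py <<'E'
B=Ro.from_euler('z',7,degrees=True).as_matrix(); b=np.array([.572,-.0219,0])
def L(x,z,y=0): return B@[x,y,z]+b
def P(x,z,pi,y=0): return scoop(piv(L(x,z,y),7,pi,[.04,0,0]),7,pi)     # lip at bin (x,z)
E
python3 - <<'E'
from h import *
p,e=inhand(); print((B.T@(p-b)).round(4),(B.T@(Ro.from_euler('ZYX',e,degrees=True).apply([.04,0,0])+p-b)).round(4))
rel([P(-.028,.012,-3),P(-.028,.008,-3)])
E
```

```text
[-0.0678  0.0019  0.1311] [-0.0278  0.0021  0.129 ]
t 5.0 now [ 0.4214 -0.0389  0.1917] w 0.17207215921713884 g 88.71783321557103
[0.1, 0.0, 0.3] [0.0262, 0.0015, 0.1141] | tcp [ 0.421 -0.04   0.075]
[0.1, 0.0, 0.3] [0.0271, 0.0015, 0.118] | tcp [ 0.421 -0.04   0.071]
```

Request:
play_rows:
  plan: [0,0,0,0.012,0.001,0.055,0,0,0,0,0.025,0.001,0.109,0,0,0,0,0.026,0.001,0.114,0,0,0,0,0.027,0.001,0.118,0,0,0,0,0.027,0.001,0.118,0]

```text
clock: 5.62
position: [0.4224, -0.0411, 0.0723]
ee_rot: [0.992, 0.062, -0.112, 0.008]
ft_force: [0.3, 0.3, -2.1]
grip_width: 0.171
grasp_force: 88.8
```

```bash
python3 - <<'E'
from h import *
o=status.get_obs(); print(o["ft_force"])
im=viewer.camera("side")[:,:,::-1].copy(); x,y=proj("side",[.55,-.03,.03]).astype(int)
cv2.imwrite("pics/low.png",cv2.resize(im[y-50:y+50,x-65:x+65],None,fx=5,fy=5,interpolation=cv2.INTER_CUBIC))
rel([P(-.028,.005,-3),P(.0,.005,-3),P(.07,.005,-3)])
E
```

```text
[ 0.29485282  0.34509297 -2.06385596]
t 5.675 now [ 0.4224 -0.0411  0.0723] w 0.17304750356400417 g 88.7514853477478
[0.1, -0.1, 0.1] [0.0002, -0.0009, 0.0048] | tcp [ 0.421 -0.04   0.068]
[0.1, -0.1, 0.1] [0.0275, -0.0008, -0.0015] | tcp [ 0.449 -0.037  0.068]
[0.1, -0.1, 0.1] [0.0957, -0.0006, -0.017] | tcp [ 0.519 -0.028  0.068]
```

View pics/low.png

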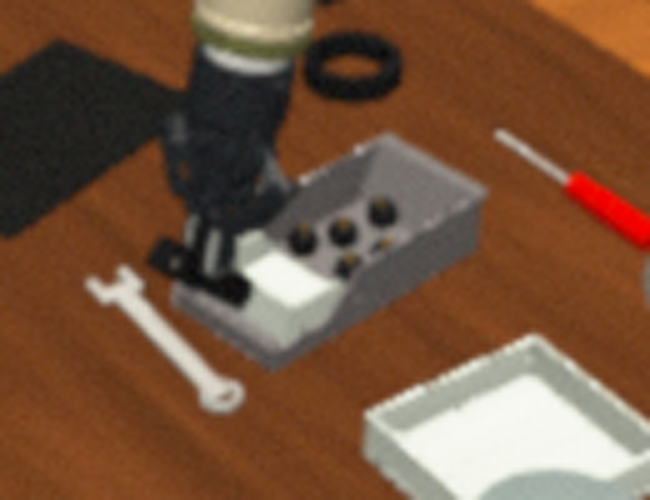

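The pan sits inside the bin's front at (290,285), with the five balls ahead of the lip. I'll feel for the floor.

Request:
play_rows:
  plan: [0,0,0,0,0,0.003,0,0,0,0,0,0,0.005,0]

```text
clock: 5.92
position: [0.4202, -0.0415, 0.0663]
ee_rot: [0.992, 0.062, -0.113, 0.008]
ft_force: [-2.3, -0.8, 0.9]
grip_width: 0.175
grasp_force: 88.9
```

Request:
play_rows:
  plan: [0,0,0,0.018,0,-0.004,0,0,0,0,0.036,0,-0.008,0,0,0,0,0.054,0,-0.0125,0,0,0,0,0.072,0,-0.0165,0,0,0,0,0.086,0,-0.0195,0,0,0,0,0.095,0,-0.0215,0,0,0,0,0.095,0,-0.0215,0]

```text
clock: 6.8
position: [0.5174, -0.029, 0.0655]
ee_rot: [0.992, 0.062, -0.112, 0.007]
ft_force: [0.9, -0.1, 0.6]
grip_width: 0.174
grasp_force: 88.9
```

```bash
python3 - <<'E'
from h import *
o=status.get_obs(); print(o["ft_force"]); p,e=inhand(); print(e,(B.T@(Ro.from_euler('ZYX',e,degrees=True).apply([.04,0,0])+p-b)).round(4))
im=viewer.camera("side")[:,:,::-1].copy(); x,y=proj("side",[.57,-.02,.03]).astype(int)
cv2.imwrite("pics/push.png",cv2.resize(im[y-50:y+50,x-50:x+50],None,fx=6,fy=6,interpolation=cv2.INTER_CUBIC))
E
```

```text
[ 0.94111342 -0.05746045  0.63737632]
[ 7.14276104  2.93852482 -0.03858536] [ 0.0687 -0.0002  0.0029]
```

View pics/push.png

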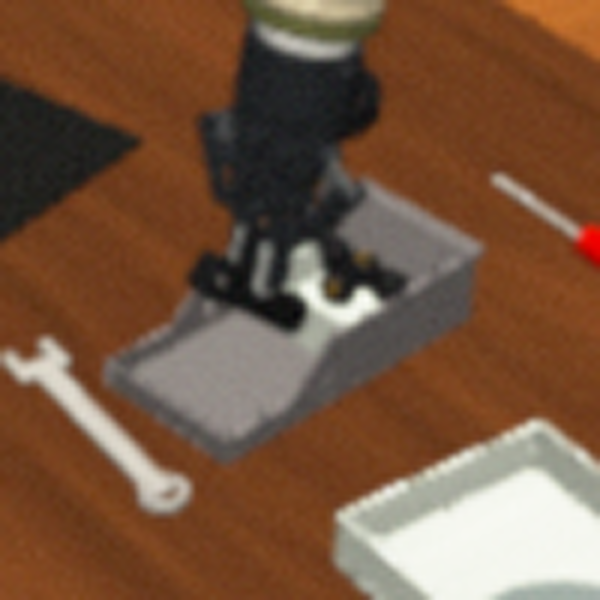

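```bash
python3 - <<'E'
from h import *
def K(x,z,pi): return scoop(piv(L(x,z),7,pi,[-.04,0,0]),7,pi)
rel([P(.081,.003,-3),K(.002,.005,3),K(.004,.005,10),K(.006,.006,17),K(.004,.008,24),K(-.01,.05,24),K(-.02,.11,24)])
E
```

```text
t 6.85 now [ 0.5171 -0.029   0.0655] w 0.17117745376545526 g 88.8566969292151
[0.1, -0.1, 0.1] [0.0123, -0.0003, -0.003] | tcp [ 0.53  -0.027  0.066]
[0.1, 5.9, 0.1] [0.009, -0.0004, 0.005] | tcp [ 0.525 -0.028  0.059]
[0.1, 12.9, 0.1] [0.0064, -0.0004, 0.0122] | tcp [ 0.52  -0.028  0.052]
[0.0, 19.9, 0.1] [0.0046, -0.0004, 0.019] | tcp [ 0.517 -0.029  0.046]
[0.0, 26.9, 0.2] [-0.0004, -0.0004, 0.026] | tcp [ 0.511 -0.029  0.04 ]
[0.0, 26.9, 0.2] [-0.0235, -0.0004, -0.0118] | tcp [ 0.497 -0.031  0.082]
[0.0, 26.9, 0.2] [-0.0466, -0.0004, -0.068] | tcp [ 0.487 -0.032  0.142]
```

Request:
play_rows:
  plan: [0,0,0,0.007,0,-0.0015,0,0,0,0,0.0125,0,-0.003,0,0,0,0,0.0125,0,-0.003,0,0,6,0,0.009,0,0.005,0,0,13,0,0.0065,0,0.012,0,0,20,0,0.0045,0,0.019,0,0,27,0,0,0,0.026,0,0,27,0,-0.001,0,0.022,0]

```text
clock: 7.85
position: [0.5068, -0.031, 0.0424]
ee_rot: [0.991, 0.061, 0.119, -0.006]
ft_force: [-0.2, 0.3, -2.6]
grip_width: 0.176
grasp_force: 88.7
```

```bash
python3 - <<'E'
from h import *
o=status.get_obs(); print(o["ft_force"]); p,e=inhand(); print(e,(B.T@(Ro.from_euler('ZYX',e,degrees=True).apply([.04,0,0])+p-b)).round(4))
im=viewer.camera("side")[:,:,::-1].copy(); x,y=proj("side",[.57,-.02,.03]).astype(int)
cv2.imwrite("pics/tilt.png",cv2.resize(im[y-50:y+50,x-50:x+50],None,fx=6,fy=6,interpolation=cv2.INTER_CUBIC))
def K(x,z,pi): return scoop(piv(L(x,z),7,pi,[-.04,0,0]),7,pi)
T=np.array([.528,-.2825,0])
# over tray: lip at tray centre-ish, yaw -20
def D(dx,dy,z,pi,yaw=-20): return scoop(piv(T+[dx,dy,z],yaw,pi,[.04,0,0]),yaw,pi)
rel([K(0,.05,24),K(-.015,.11,24),D(0,0,.16,22),D(0,0,.10,5)])
E
```

```text
[-0.24265009  0.30968959 -2.5577404 ]
[  7.12150195 -23.74394419  -0.11197323] [ 0.0729 -0.0009  0.0421]
t 7.9 now [ 0.5094 -0.0306  0.0443] w 0.175117894496919 g 88.72803211212158
[0.1, 0.1, 0.1] [0.0067, -0.001, -0.0374] | tcp [ 0.507 -0.03   0.082]
[0.1, 0.1, 0.1] [0.0065, -0.0009, -0.0992] | tcp [ 0.492 -0.032  0.142]
[-6.0, -1.8, 26.4] [-0.1034, 0.1893, -0.149] | tcp [ 0.398 -0.235  0.164]
[-2.0, -18.5, 27.1] [-0.1018, 0.1926, -0.1283] | tcp [ 0.405 -0.238  0.145]
```

View pics/tilt.png

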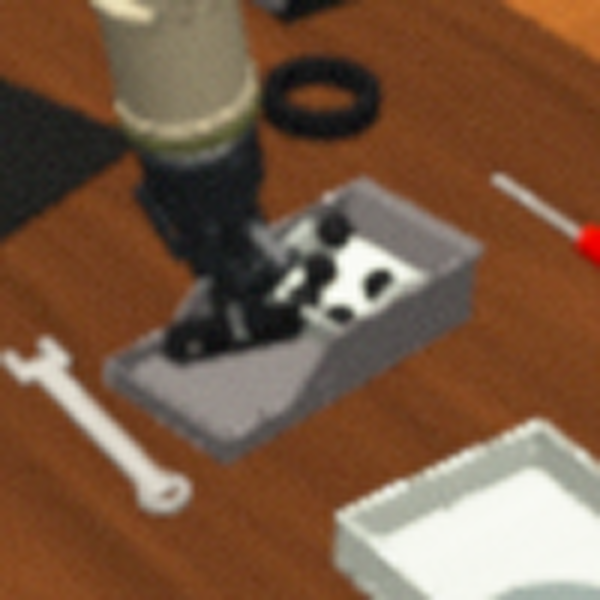

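Four or five balls have rolled back into the tilted pan, at crop (335,228), (318,270), (380,285), (340,313) and possibly (295,265). I'll lift and carry.

Request:
play_rows:
  plan: [0,0,0,0.006,0,-0.025,0,0,0,0,0.006,0,-0.06,0,0,0,0,0.006,0,-0.1,0,0,0,0,0,0.01,-0.13,0,-1,0,5,-0.02,0.035,-0.14,0,-2,0,10,-0.04,0.07,-0.149,0,-3,0,15,-0.06,0.11,-0.149,0,-4,-1,20,-0.08,0.15,-0.149,0,-6,-2,26,-0.1,0.175,-0.149,0,-6,-2,26.5,-0.11,0.189,-0.149,0,-6,-2,26.5,-0.11,0.189,-0.149,0,-6,-2,26.5,-0.11,0.189,-0.149,0]

```text
clock: 9.4
position: [0.3934, -0.2343, 0.1627]
ee_rot: [0.98, -0.172, 0.103, 0.017]
ft_force: [-0.3, 0.1, -3.2]
grip_width: 0.173
grasp_force: 88.7
```

```bash
python3 - <<'E'
from h import *
o=status.get_obs(); print(o["ft_force"]); p,e=inhand(); print(e,p)
T=np.array([.528,-.2825,0])
def D(dx,dy,z,pi,yaw=-20): return scoop(piv(T+[dx,dy,z],yaw,pi,[.04,0,0]),yaw,pi)
rel([D(-.025,.01,.10,10),D(-.025,.01,.045,-3),D(-.025,.01,.035,-14),D(-.025,.01,.035,-25),D(-.025,.01,.035,-35),D(-.025,.01,.04,-42)])
im=viewer.camera("side")[:,:,::-1].copy(); 
cv2.imwrite("pics/carry.png",cv2.resize(im[140:280,300:440],None,fx=4,fy=4,interpolation=cv2.INTER_CUBIC))
E
```

```text
[-0.32313931  0.141016   -3.22961429]
[-19.90165902 -21.96624472   0.07794139] [ 0.48891409 -0.2687678   0.1431947 ]
t 9.4 now [ 0.3934 -0.2343  0.1627] w 0.17268203383159292 g 88.71625542640686
[-0.1, -12.0, 0.1] [-0.0243, -0.0016, 0.025] | tcp [ 0.376 -0.226  0.133]
[-0.1, -25.0, 0.1] [-0.019, -0.0015, 0.0523] | tcp [ 0.387 -0.23   0.108]
[-0.1, -36.0, 0.1] [-0.0025, -0.0015, 0.043] | tcp [ 0.4   -0.235  0.12 ]
[-0.0, -47.0, 0.1] [0.0194, -0.0015, 0.0279] | tcp [ 0.417 -0.241  0.139]
[-0.0, -57.0, 0.1] [0.0415, -0.0015, 0.018] | tcp [ 0.436 -0.248  0.154]
[-0.0, -64.0, 0.2] [0.0588, -0.0014, 0.0085] | tcp [ 0.45  -0.253  0.167]
```

View pics/carry.png

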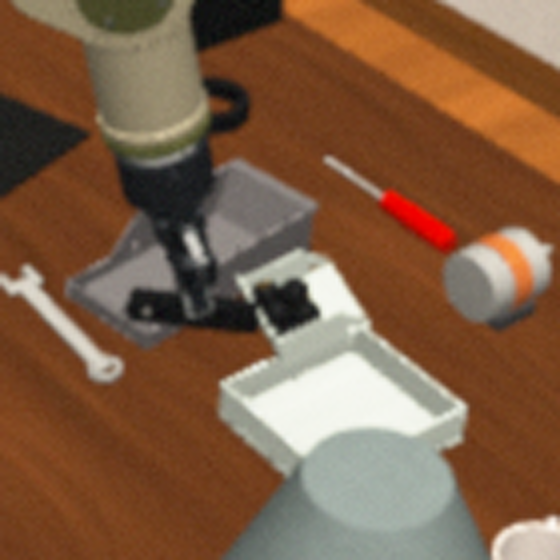

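All balls sit at the back of the pan at crop (285,303), over the tray's near edge, and the visible bin floor is empty. I'll tip them out.

Request:
play_rows:
  plan: [0,-6,0,-0.012,-0.001,0.01,0,0,-12,0,-0.024,-0.001,0.022,0,0,-18,0,-0.022,-0.001,0.035,0,0,-25,0,-0.019,-0.001,0.047,0,0,-30,0,-0.012,-0.001,0.043,0,0,-36,0,-0.0025,-0.001,0.04,0,0,-41,0,0.008,-0.001,0.035,0,0,-47,0,0.0195,-0.001,0.028,0,0,-52,0,0.03,-0.001,0.022,0,0,-57,0,0.0415,-0.001,0.018,0,0,-64,0,0.059,-0.001,0.0085,0,0,-64,0,0.059,-0.001,0.0085,0,0,-64,0,0.059,-0.001,0.0085,0,0,-64,0,0.059,-0.001,0.0085,0]

```text
clock: 11.2
position: [0.4423, -0.251, 0.1579]
ee_rot: [0.889, -0.155, -0.425, -0.072]
ft_force: [0.6, 0.3, -2.5]
grip_width: 0.177
grasp_force: 88.9
```

```bash
python3 - <<'E'
from h import *
o=status.get_obs(); print(o["ft_force"],o["joint_pos"]); p,e=inhand(); print(e,p)
R=Ro.from_quat(o["ee_rot"])
up=(np.array(o["position"])+[-.02,0,.10],R.as_matrix())
t=scoop([.46,-.2,.16],0,0)
rel([up,t])
im=viewer.camera("side")[:,:,::-1].copy(); 
cv2.imwrite("pics/dump.png",cv2.resize(im[140:280,300:440],None,fx=4,fy=4,interpolation=cv2.INTER_CUBIC))
E
```

```text
[ 0.62985839  0.28926496 -2.45820134] [ 0.18919981  0.83893861  0.36366771  1.16714647 -0.10478178  2.05715652
 -1.35578279]
[-19.88922594  41.04543539  -0.34315311] [ 0.46918195 -0.26107325  0.05859441]
t 11.2 now [ 0.4423 -0.251   0.1579] w 0.1769613384980878 g 88.89512658119202
[0.0, 0.0, 0.0] [-0.0896, 0.0072, -0.0482] | tcp [ 0.422 -0.251  0.258]
[-10.0, 40.7, -17.4] [-0.0971, -0.0245, 0.0274] | tcp [ 0.373 -0.2    0.216]
```

View pics/dump.png

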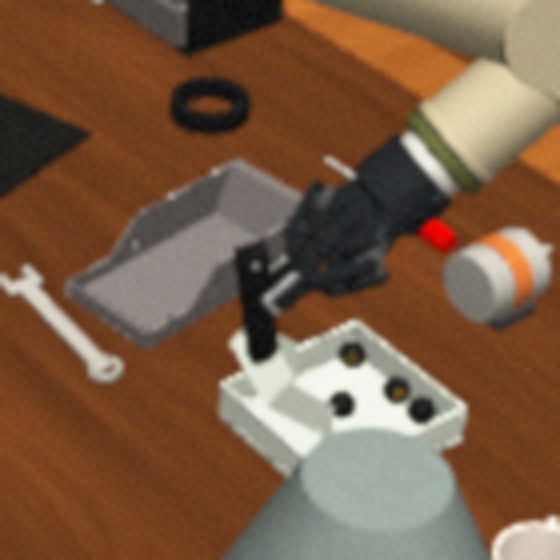

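Four balls are visible in the tray, at crop (350,353), (397,388), (342,403) and (420,408). The fifth may be hidden behind the lamp. I'll lift clear and level the scoop.

Request:
play_rows:
  plan: [-1,6,-1,-0.03,0,-0.01,0,-3,14,-4,-0.06,-0.006,-0.01,0,-5,22,-8,-0.08,-0.012,0,0,-8,32,-13,-0.097,-0.02,0.02,0,-10,41,-17,-0.097,-0.025,0.027,0,-10,41,-17,-0.097,-0.025,0.027,0,-10,41,-17,-0.097,-0.025,0.027,0]

```text
clock: 12.12
position: [0.3721, -0.2001, 0.2167]
ee_rot: [0.996, -0.005, -0.086, 0.0]
ft_force: [0.5, 0.3, -0.9]
grip_width: 0.176
grasp_force: 88.7
```

```bash
python3 - <<'E'
from h import *
o=status.get_obs(); print(o["ft_force"]); p,e=inhand(); print(e,p)
m=np.array([.5424,.2988,.0045])
rel([scoop(m+[0,0,.12],18,0)])
E
```

```text
[ 0.49707162  0.31969305 -0.93594256]
[-0.56180913 -0.13884804 -0.09987291] [ 0.45908977 -0.20108482  0.16083437]
t 12.125 now [ 0.3721 -0.2001  0.2167] w 0.1761844527424502 g 88.72509956359863
[-3.1, -0.1, -18.3] [0.0879, -0.473, 0.0206] | tcp [0.46  0.272 0.181]
```

Request:
play_rows:
  plan: [0,0,0,0.035,-0.06,0,0,0,0,0,0.045,-0.12,0,0,0,0,0,0.055,-0.18,0,0,0,0,0,0.065,-0.24,0,0,0,0,0,0.075,-0.3,0,0,-1,0,-6,0.085,-0.36,0,0,-2,0,-12,0.087,-0.42,0.01,0,-3,0,-18.5,0.088,-0.473,0.02,0,-3,0,-18.5,0.088,-0.473,0.02,0,-3,0,-18.5,0.088,-0.473,0.02,0,-3,0,-18.5,0.088,-0.473,0.02,0]

```text
clock: 13.5
position: [0.4609, 0.2705, 0.1807]
ee_rot: [0.984, 0.156, -0.085, 0.012]
ft_force: [0.2, -0.6, -3.1]
grip_width: 0.177
grasp_force: 88.9
```

```bash
python3 - <<'E'
from h import *
o=status.get_obs(); print(o["ft_force"]); p,e=inhand(); print(e,p)
t=viewer.camera("top")[:,:,::-1]; 
a=cv2.resize(t[120:240,295:440],None,fx=4,fy=4,interpolation=cv2.INTER_CUBIC)
cv2.imwrite("pics/chk.png",a)
m=np.array([.5424,.2988,.0045])
rel([scoop(m+[0,0,.005],18,0),scoop(m,18,0)])
E
```

```text
[ 0.21104739 -0.61521075 -3.09928182]
[17.99732604 -0.12031891  0.12929231] [0.54361757 0.29748228 0.12482596]
t 13.55 now [0.4608 0.2705 0.181 ] w 0.17391176844015682 g 88.86975288391113
[-0.1, -0.2, 0.0] [0.0192, -0.0014, 0.1138] | tcp [0.46  0.272 0.066]
[-0.1, -0.2, 0.0] [0.02, -0.0014, 0.1187] | tcp [0.46  0.272 0.061]
```

View pics/chk.png

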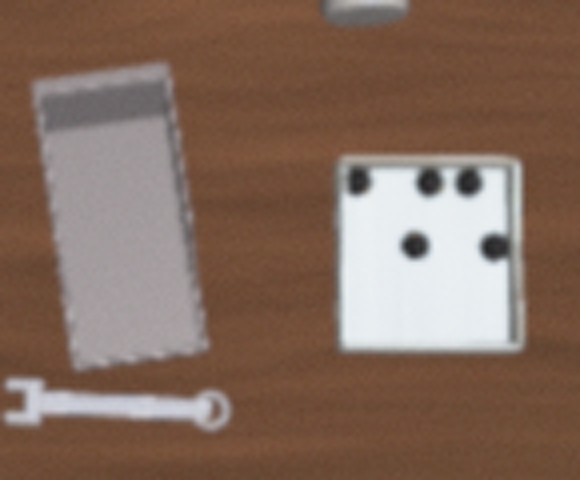

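All five balls lie in the tray, at crop (357,181), (430,182), (469,182), (415,245) and (494,246), and the bin is empty. Now I'll set the scoop back.

Request:
play_rows:
  plan: [0,0,0,0.009,-0.001,0.055,0,0,0,0,0.018,-0.001,0.1,0,0,0,0,0.0185,-0.001,0.11,0,0,0,0,0.019,-0.001,0.115,0,0,0,0,0.02,-0.001,0.118,0,0,0,0,0.02,-0.001,0.118,0]

```text
clock: 14.3
position: [0.46, 0.2732, 0.0626]
ee_rot: [0.984, 0.157, -0.084, 0.012]
ft_force: [-0.5, 1.7, -2.5]
grip_width: 0.175
grasp_force: 88.8
```

Request:
play_rows:
  plan: [0,0,0,0,0,0.001,0,0,0,0,0,0,0.0015,0]

```text
clock: 14.55
position: [0.4591, 0.2729, 0.061]
ee_rot: [0.984, 0.157, -0.085, 0.012]
ft_force: [-3.9, -1.7, 8.5]
grip_width: 0.175
grasp_force: 89.8
```

Request:
play_rows:
  plan: [0,0,0,0,0,0,0.3,0,0,0,0,0,0,0.6,0,0,0,0,0,0,1,0,0,0,0,0,0,1,0,0,0,0,0,0,1,0,0,0,0,0,-0.02,1,0,0,0,0,0,-0.06,1,0,0,0,0,0,-0.11,1,0,0,0,-0.02,0.06,-0.15,1,0,0,0,-0.03,0.12,-0.17,1,0,0,0,-0.03,0.18,-0.17,1,0,0,0,-0.03,0.24,-0.17,1,0,0,0,-0.03,0.24,-0.17,1,0,0,0,-0.03,0.24,-0.17,1,0,0,0,-0.03,0.24,-0.17,1]

```text
clock: 16.42
position: [0.5331, 0.0461, 0.2318]
ee_rot: [0.984, 0.159, -0.085, 0.012]
ft_force: [-0.6, 0.5, 0.1]
grip_width: 1.001
grasp_force: 0.0
```

```bash
python3 - <<'E'
from h import *
t=viewer.camera("top")[:,:,::-1].copy(); s=viewer.camera("side")[:,:,::-1].copy()
old=cv2.imread("pics/top0.png"); olds=cv2.imread("pics/side0.png")
def pan(im,n,roi,z):
    h=cv2.cvtColor(im,cv2.COLOR_BGR2HSV); x0,y0,x1,y1=roi; m=np.zeros(im.shape[:2],np.uint8)
    m[y0:y1,x0:x1]=(((h[...,2]>130)&(h[...,1]<90))*255)[y0:y1,x0:x1]
    c=max(cv2.findContours(m,0,2)[0],key=cv2.contourArea); r=cv2.minAreaRect(c)
    print(n,cv2.contourArea(c),np.round(r[0],1),np.round(r[1],1),round(r[2],1))
for i in(old,t): pan(i,"top",(205,160,255,205),.03)
for i in(olds,s): pan(i,"side",(275,150,325,195),.03)
d=cv2.absdiff(t,old).max(2)[150:250,195:275]; print('mat region changed px',(d>50).sum())
h=cv2.cvtColor(t,cv2.COLOR_BGR2HSV)[160:207,380:425,2]; print('balls in tray',[round(cv2.contourArea(c)) for c in cv2.findContours((h<70).astype(np.uint8),0,2)[0]])
o=status.get_obs(); print(o["position"],o["ft_force"],o["grip_width"])
E
```

```text
top 604.0 [228.9 182.7] [23.4 28.5] 71.6
top 600.5 [228.8 182.9] [23.7 28.1] 71.6
side 463.0 [304.  161.5] [23. 40.] 90.0
side 176.0 [298.4 171.4] [24.3 12.9] 23.6
mat region changed px 10
balls in tray [14, 9, 10, 12, 8]
[0.53318512 0.04576278 0.23189014] [-0.11629039  0.14046029  0.66490214] 1.0037170760931902
```

The scoop is back where it started to within a pixel, flat on the mat. Five balls are in the tray and the gripper is clear.

```bash
python3 -c "
from workcell import manip; print(manip.hand_in())"
```

```text
the job is handed in; nothing more can be done
None
```

All five balls are in the sorting tray, the scoop is back flat and upright on its mat and released, and the job was handed in after about 16.5 s of the 54 s allowed.

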